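Zero the steep timer and hold up the full tea tin

ROBOT

A 6-joint arm with a two-finger parallel gripper is mounted at the origin on the work surface. World frame = base frame: x ahead of the robot, y to its left, z up, the work surface at z = 0. Lengths are in m, angles in rad, forces in N, time in s.
With the tool pointing down it reaches from about 0.3 to 0.775 m from the base axis. Payload 14.6 kg.
Tool frame: the origin (TCP) lies on the centre line of the jaws, within the pads' length; the fingertips stand 25 mm ahead of it and the grasp point (between the pads) lies 6 mm ahead of it (ctrl.tip_reach is the distance from the TCP to the fingertips, in m); z points along the fingers, y is the line along which they close (so a half turn about z gives the same grasp; the last joint's range is limited). The gripper opens to 94 mm and grips with 3 to 60 N. Pads are 16 mm wide; open, the fingers measure 119 mm over their backs; the gripper's body (75 mm by 177 mm) begins 78 mm behind the grasp point.
Start: joints at [-1.254, 0.3, 1.521, -0, 1.321, -0.067], TCP at [0.206, -0.51, 0.23] pointing down, gripper open.
Joint ranges: [-3.03, 3.03], [-0.79, 2.21], [0.23, 2.52], [-1.04, 4.18], [0, 3.07], [-2.55, 2.55]. Speed limits (rad/s): [2.22, 2.22, 2.57, 3.14, 3.14, 3.14].

INTERFACE

Orientations are given as [roll, pitch, yaw] about the fixed x, y, z axes, in that order (R = Rz(yaw) Ry(pitch) Rx(roll)).
In Python, from station import ctrl gives the robot as it stands. The module is installed in compiled form; this text tells all that it offers.
- The arm moves only by the tool apply_moves, never from a script. Its argument "deltas" is a list of rows, each a list of 7 numbers: the closure in counts, from 0 (fully open) to 255 (shut), then the shift along the world's x, y, z in cm, then the turn, a rotation vector about the world's x, y, z in rad. In form: [[jaw, tx, ty, tz, ax, ay, az], ...]. A call has 1 to 10 rows; each row shifts and turns the commanded pose from where the row before left it; what a row does not reach is not made up. A row lasts 1/10 s, in which the tool goes at most 50 mm and 8.59 degrees, less where a joint would pass 70% of its speed; a pose out of reach is approached as far as the arm can. A call with a gripper value outside its range is refused whole. The fingers move at their own pace and stop on an object; "grip_force" is the grip in N (left out, the last holds). Time passes only in rows, so rows that do not move let the fingers close. It gives the time, the measured TCP pose, the force, the opening and the grip force at its end, in the units of the state.
- ctrl.get_obs(): the state, without advancing time (a new reading comes with each control period).
- ctrl.camera(name): name is "scene" or "top"; returns a dict with "img" (384x512x3 uint8, red, green, blue), "K" (3x3 intrinsics, pixels), "k1" (the pictures are not rectified: a ray, as slopes to the right and down, at radius r is drawn at 1 + k1 r^2 times it, then the intrinsics apply), "pose" (4x4, takes a point from camera to world coordinates). Camera axes: x right, y up, looking along -z (the intrinsics and any distortion apply to the point x, -y, -z); pixel columns grow to the right and rows downward; lengths in m; the calibration is good to about 2 mm. A picture is of the moment at which its call begins. There is no depth.
- ctrl.hand_in(): hands the job in; it is judged then, once.
The state is a dict: "time_s": time; "qpos": joint angles; "joint_vel": joint speeds; "tau": joint torques, N m; "ee_pos": TCP position; "eef_rot": TCP orientation; "force": force on the tool from outside, world axes, zero at the start; "moment": the same for the moment, N m; "grip_width": finger opening in m; "grip_force": force on a finger pad.
Only numpy, scipy, OpenCV 4.12 (cv2) and the standard library are available. Lean on these libraries where they do the work, as an engineer would, in place of code of your own. Each camera call takes 0.05 s, during which the arm holds its last target. There are 200 camera calls.

TASK

Get ready for the next pot of tea: first turn the steep timer's knob fully back to its zero stop. Then heft the three identical tins one after the other, from the robot's left to its right, lifting each clear of the board in the gripper and keeping it upright; stand the light ones back on the board, and finish while still holding the heaviest one up, upright and still, at least 12 cm above the board and over it. Leave the other things on the desk where they are.

Things in the scene. Friction and masses are not known exactly. Their poses are not given: they have to be found in the camera images.
- timer: Tea steep timer, a white plastic box 92 x 92 mm and 35 mm tall, fixed to the desk, to the robot's left of the board, with one knob on top. Origin: centre of its underside; its -x side is the front, where a heavy black line on the top marks zero; eight fine grey marks lie 0.4 rad apart clockwise from it (seen from above).
- knob_grip (a point): Point on the timer knob's vertical turning axis at the height to grip, 62 mm above the desk. The knob is an upright grey plastic bar 44 mm long, 12 mm thick and 36 mm tall (its top 75 mm above the desk) on a disc 52 mm across and 4 mm thick that lies on the timer's top. The point's x axis runs along the bar and turns with it; a black pointer line marks the bar's -x end.
- timer_knob (a joint): Knob angle in rad: 0 at the zero stop, where the pointer faces the timer's zero line and the bar lies along the timer's x axis; it grows as the knob is turned clockwise seen from above, so turn it anticlockwise to go back. It starts between 0.6 and 1.35. Light friction (0.04 N m), no spring: it stays where it is left. Hard stop at 0.
- board: Dark wooden board, 130 x 320 mm, 12 mm thick, fixed on the desk, on which the three tins stand in a row along its y axis, some 115 mm apart. Origin: centre of its underside; its top is 12 mm above the desk.
- tin_left: The robot's left-hand (+y) one of three identical closed square tins of plain aluminium, 56 x 56 mm and 90 mm tall, standing upright on the board. Origin: centre of its underside; z up, x and y square to its side faces. Friction and the unseen contents vary. Exactly one of the three tins (any of them, drawn anew each time) is full and weighs 0.44 to 0.54 kg; the other two are nearly empty, 0.17 to 0.27 kg each.
- tin_mid: The middle one of three identical closed square tins of plain aluminium, 56 x 56 mm and 90 mm tall, standing upright on the board. Origin: centre of its underside; z up, x and y square to its side faces. Friction and the unseen contents vary. Exactly one of the three tins (any of them, drawn anew each time) is full and weighs 0.44 to 0.54 kg; the other two are nearly empty, 0.17 to 0.27 kg each.
- tin_right: The robot's right-hand (-y) one of three identical closed square tins of plain aluminium, 56 x 56 mm and 90 mm tall, standing upright on the board. Origin: centre of its underside; z up, x and y square to its side faces. Friction and the unseen contents vary. Exactly one of the three tins (any of them, drawn anew each time) is full and weighs 0.44 to 0.54 kg; the other two are nearly empty, 0.17 to 0.27 kg each.
- teacup: Empty white ceramic teacup, 76 mm across, 55 mm tall, on a cork coaster 100 mm across and 5 mm thick beyond the board. Leave alone. Origin: centre of its underside.
- pen_cup: Black metal pen cup, 72 mm across, 95 mm tall, with pens up to 160 mm high, beyond the timer. Leave alone. Origin: centre of its underside.
- eraser: Green eraser, 22 x 55 x 13 mm, lying on the robot's side of the board. Leave alone. Origin: centre of its underside.
- sharpener: White plastic pencil sharpener, 24 x 42 mm, 30 mm tall, on the robot's side of the timer. Leave alone. Origin: centre of its underside.
Not all that is in view belongs to the job. What is shaped like the tin_right but pink is not meant. Leave any purple look-alike of the tin_mid alone.

How it is judged:
By the outcome, as a careful person would: the job done as asked, in the order asked, and still so for the second after the job is handed in, while the arm keeps its last pose, push and grip.
It also fails if it takes over 70 s, if anything falls off the work surface, if the arm or the gripper's body presses on something with over 40 N, if the wrist force passes 120 N, or if a joint passes its speed limit or range.

## Working session

There is one attempt and no reset: what is moved stays moved. The work goes in short steps, Python scripts to look and compute and a tool call to move; the robot and the scene stay as the last step left them, time stands still between calls to the robot, and variables do not carry over. Pictures are saved under pics/ and viewed, at most 10 in all, crops included, and the job is handed in when it is done.

Besides the shell and the picture viewer there is one more tool, called after "Emit:" by a JSON object that holds its "api" and its "payload". apply_moves: Moves the arm, as the interface text tells. Its arguments: {"type":"object","properties":{"deltas":{"type":"array"},"grip_force":{"type":"number"}},"required":["deltas"]}

```bash
mkdir -p pics; cat > h.py <<'E'
import numpy as np,cv2
from station import ctrl
def shot(name,f):
    c=ctrl.camera(name); cv2.imwrite(f'pics/{f}.png',c['img'][:,:,::-1]); np.savez(f'pics/{f}.npz',K=c['K'],k1=c['k1'],pose=c['pose']); return c
def ray(f,u,v):
    d=np.load(f'pics/{f}.npz');K=d['K'];k=float(d['k1'])
    a=np.array([(u-K[0,2])/K[0,0],(v-K[1,2])/K[1,1]]);b=a.copy()
    for _ in range(30): b=a/(1+k*(b@b))
    P=d['pose'];r=P[:3,:3]@np.array([b[0],-b[1],-1]);return P[:3,3],r/np.linalg.norm(r)
def atz(f,u,v,z):
    o,r=ray(f,u,v);return o+r*(z-o[2])/r[2]
def tri(f1,p1,f2,p2):
    o1,r1=ray(f1,*p1);o2,r2=ray(f2,*p2)
    s=np.linalg.lstsq(np.c_[r1,-r2],o2-o1,rcond=None)[0]
    a=o1+r1*s[0];b=o2+r2*s[1];return (a+b)/2,np.linalg.norm(a-b)
def proj(f,p):
    d=np.load(f'pics/{f}.npz');P=d['pose'];K=d['K'];q=P[:3,:3].T@(np.array(p)-P[:3,3])
    s=np.array([q[0],-q[1]])/-q[2];s=s*(1+float(d['k1'])*(s@s));return K[0,0]*s[0]+K[0,2],K[1,1]*s[1]+K[1,2]
E
python3 - <<'E'
from h import *
a=shot('scene','s0');b=shot('top','t0')
for c in(a,b):print(c['K'],c['k1'],c['pose'].round(3))
o=ctrl.get_obs();print({k:np.round(v,3).tolist() for k,v in o.items()})
cv2.imwrite('pics/both.png',np.hstack([a['img'],b['img']])[:,:,::-1][:, :])
for n in('s0','t0'):
    cv2.imwrite(f'pics/{n}L.png',cv2.resize(cv2.imread(f'pics/{n}.png'),(800,600),interpolation=cv2.INTER_CUBIC))
E
```

```text
[[399.80911892   0.         251.68798162]
 [  0.         399.80911892 191.90678425]
 [  0.           0.           1.        ]] -0.059091203124669436 [[-0.863 -0.277  0.422  0.925]
 [ 0.505 -0.455  0.733  0.722]
 [-0.01   0.846  0.533  0.598]
 [ 0.     0.     0.     1.   ]]
[[377.14952996   0.         262.51472182]
 [  0.         377.14952996 193.34827881]
 [  0.           0.           1.        ]] 0.04008101662563721 [[ 0.028  0.988 -0.154  0.377]
 [-1.     0.026 -0.015  0.012]
 [-0.011  0.154  0.988  0.962]
 [ 0.     0.     0.     1.   ]]
{'time_s': 0.1, 'qpos': [-1.254, 0.3, 1.522, -0.0, 1.321, -0.067], 'joint_vel': [0.002, -0.001, -0.0, -0.001, 0.0, -0.003], 'tau': [-0.0, -53.265, -35.329, 0.071, 0.023, -0.0], 'ee_pos': [0.206, -0.51, 0.23], 'eef_rot': [-3.141, -0.0, 0.384], 'force': [-0.878, 0.32, -0.27], 'moment': [-0.029, 0.047, -0.051], 'grip_force': 0.0, 'grip_width': 0.094}
```

View pics/s0L.png

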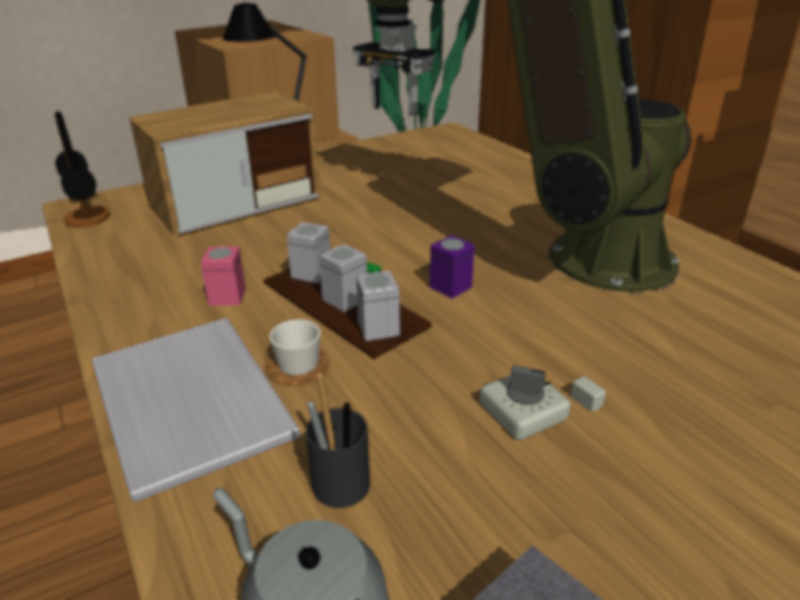

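View pics/t0L.png

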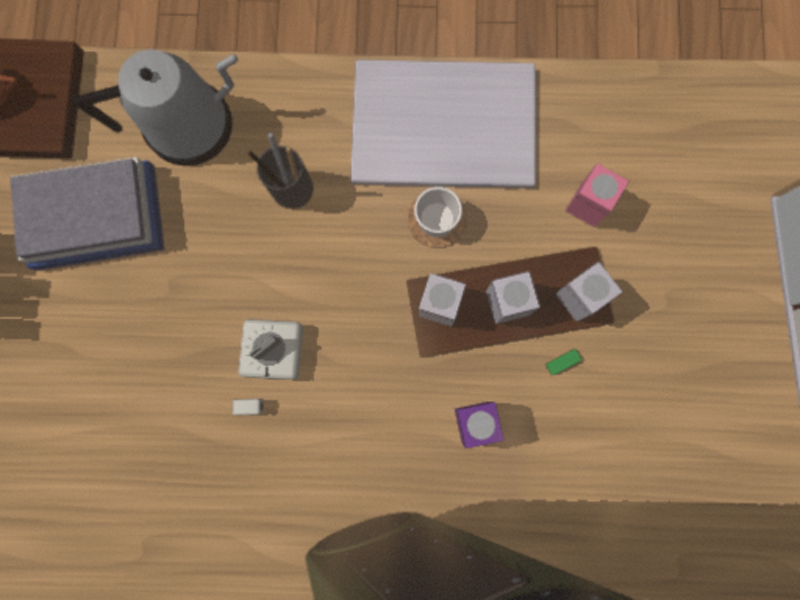

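```bash
python3 - <<'E'
import cv2
t=cv2.imread('pics/t0.png');s=cv2.imread('pics/s0.png')
# top tins: x255-405,y150-240 ; top timer x145-205,y195-270
R=lambda a,k:cv2.resize(a,None,fx=k,fy=k,interpolation=cv2.INTER_CUBIC)
a=R(t[152:232,256:406],5); cv2.imwrite('pics/c1.png',a)          #750x400
b=R(t[200:248,148:198],8);c=R(s[225:285,300:370],6)
import numpy as np
o=np.zeros((400,800,3),np.uint8);o[:384,:400]=b;o[:360,400:800]=c[:,:400];cv2.imwrite('pics/c2.png',o)
d=R(s[135:230,165:285],6);cv2.imwrite('pics/c3.png',d)
E
```

```text
(no output)
```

View pics/c1.png

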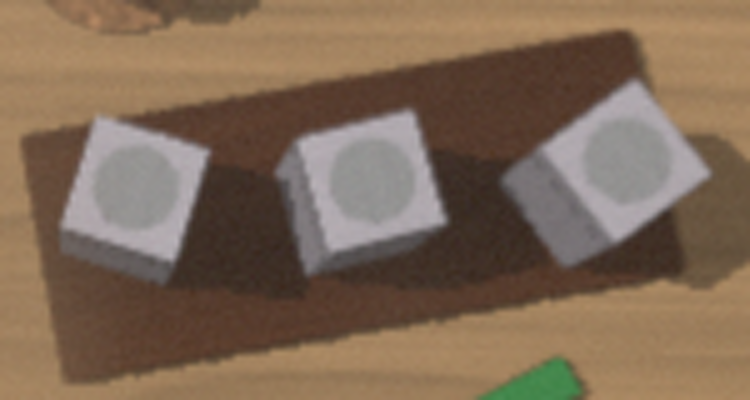

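View pics/c2.png

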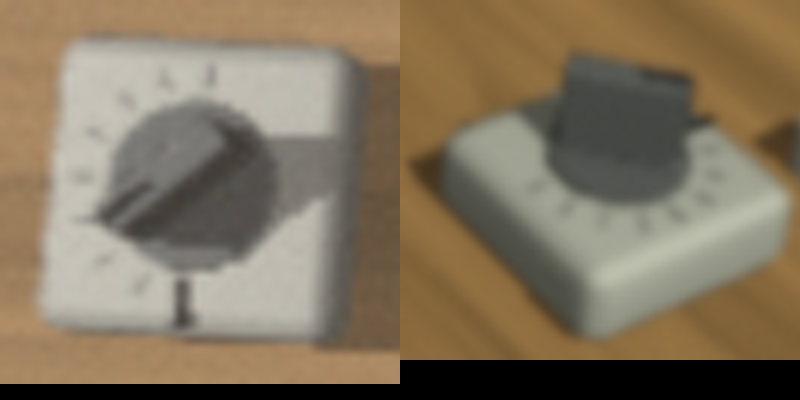

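View pics/c3.png

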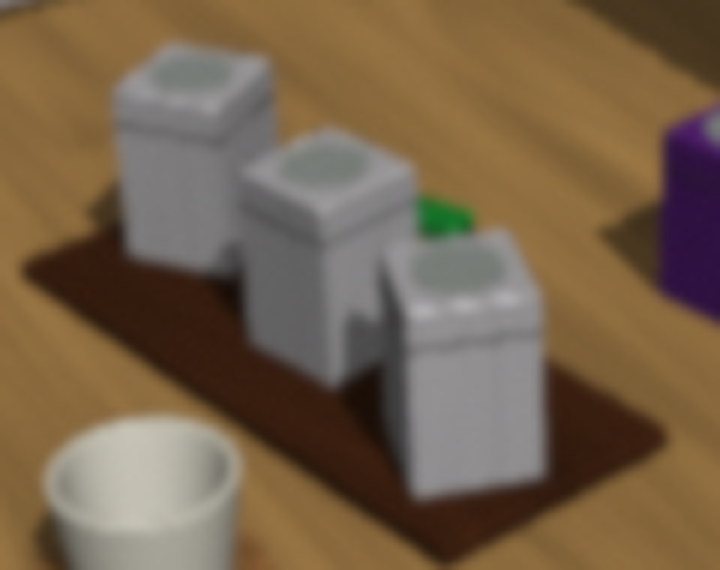

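```bash
python3 - <<'E'
from h import *
C1=lambda u,v:((u+.5)/5-.5+256,(v+.5)/5-.5+152)
C3=lambda u,v:((u+.5)/6-.5+165,(v+.5)/6-.5+135)
B=lambda u,v:((u+.5)/8-.5+148,(v+.5)/8-.5+200)
S=lambda u,v:((u-400+.5)/6-.5+300,(v+.5)/6-.5+225)
for n,a,b in(('L',(136,187),(459,268)),('M',(372,180),(325,163)),('R',(627,160),(191,74))):
    print(n,tri('t0',C1(*a),'s0',C3(*b)))
for n,q in(('L',[(97,117),(210,151),(170,262),(65,232)]),('M',[(298,142),(412,110),(447,220),(330,252)]),('R',[(540,152),(637,80),(711,173),(612,240)])):
    P=np.array([atz('t0',*C1(*p),.102)[:2] for p in q]);c=P.mean(0)
    e=np.roll(P,-1,0)-P;print(n,c,np.linalg.norm(e,axis=1),(np.degrees(np.arctan2(e[:,1],e[:,0]))+45)%90-45)
q=[(22,138),(632,30),(682,272),(68,382)];P=np.array([atz('t0',*C1(*p),.012)[:2] for p in q]);print('board',P.mean(0),P,np.linalg.norm(np.roll(P,-1,0)-P,axis=1))
print('knob tri',tri('t0',B(172,168),'s0',S(630,72)))
q=[(72,40),(335,50),(322,335),(45,325)];P=np.array([atz('t0',*B(*p),.035)[:2] for p in q]);e=np.roll(P,-1,0)-P
print('timer',P.mean(0),np.linalg.norm(e,axis=1),(np.degrees(np.arctan2(e[:,1],e[:,0]))+45)%90-45)
for n,p,z in(('disc',(193,185),.039),('z1',(183,280),.035),('z2',(183,325),.035),('bend-',(110,212),.075),('bend+',(220,128),.075)):print(n,atz('t0',*B(*p),z))
# overlay guess: knob axis
E
```

```text
L (array([ 0.52411146, -0.02207074,  0.10262649]), np.float64(0.003493337563260691))
M (array([ 0.53055979, -0.1308429 ,  0.10345243]), np.float64(0.004593737375229489))
R (array([ 0.54341852, -0.2480229 ,  0.10167928]), np.float64(0.0049791573867503805))
L [ 0.52122059 -0.02091679] [0.05471202 0.05521355 0.05017888 0.05606065] [-15.62592644 -18.63161392 -14.59949827 -13.94335026]
M [ 0.52847641 -0.12966779] [0.05508686 0.05359024 0.05588668 0.05316574] [17.35804183 17.20866547 16.91453781 16.34727123]
R [ 0.54067061 -0.24554542] [0.05697575 0.05393698 0.05579426 0.05139112] [37.95866525 37.29328975 35.34335817 38.64239121]
board [ 0.53187299 -0.13382706] [[ 0.56190731  0.0343055 ]
 [ 0.62626127 -0.27741433]
 [ 0.5016474  -0.29978573]
 [ 0.43767599  0.00758632]] [0.31829339 0.12660606 0.31395847 0.12707217]
knob tri (array([0.4446282 , 0.24479942, 0.07382203]), np.float64(0.0010961152378058253))
timer [0.44251925 0.24752712] [0.08148241 0.08752619 0.08450904 0.08764341] [-0.71205165  0.78135749 -0.61457598 -1.19935694]
disc [0.44265394 0.24675802 0.039     ]
z1 [0.41386068 0.24888818 0.035     ]
z2 [0.40023031 0.24796443 0.035     ]
bend- [0.43157953 0.261411   0.075     ]
bend+ [0.45710154 0.23078596 0.075     ]
```

Look-alikes (top view, 800 px): pink tin (602,190) and purple tin (480,425) are not meant; wanted silver tins are at (442,298), (515,293), (595,288), on the dark board. The crops confirm three grey tins there, with tops triangulated at 0.102 m as they must be. The timer knob at (268,348) is about 0.87 rad from zero, top at 0.074 m. Moving above the knob.

Emit:
{"api": "apply_moves", "payload": {"deltas": [[0,1.2,3.8,0,0,0,0.094],[0,1.2,3.8,0,0,0,0.094],[0,1.2,3.8,0,0,0,0.094],[0,1.2,3.8,0,0,0,0.094],[0,1.2,3.8,0,0,0,0.094],[0,1.2,3.8,0,0,0,0.094],[0,1.2,3.8,0,0,0,0.094],[0,1.2,3.8,0,0,0,0.094],[0,1.2,3.8,0,0,0,0.094],[0,1.2,3.8,0,0,0,0.094]], "grip_force": 30}}

```text
time_s: 1.1
ee_pos: [0.3259, -0.1284, 0.2304]
eef_rot: [3.141, 0.0, 1.327]
force: [0.5, -0.8, -0.1]
grip_width: 0.0936
grip_force: 0.0
```

Emit:
{"api": "apply_moves", "payload": {"deltas": [[0,1.2,3.8,0,0,0,0.094],[0,1.2,3.8,0,0,0,0.094],[0,1.2,3.8,0,0,0,0.094],[0,1.2,3.8,0,0,0,0.094],[0,1.2,3.8,0,0,0,0.094],[0,1.2,3.8,0,0,0,0.094],[0,1.2,3.8,0,0,0,0.094],[0,1.2,3.8,0,0,0,0.094],[0,1.0,3.6,0,0,0,0.094],[0,1.0,3.6,0,0,0,0.094]]}}

```text
time_s: 2.1
ee_pos: [0.442, 0.2477, 0.2301]
eef_rot: [-3.141, -0.0, 2.268]
force: [1.2, -0.7, 0.3]
grip_width: 0.0935
grip_force: 0.0
```

Emit:
{"api": "apply_moves", "payload": {"deltas": [[0,0.1,-0.1,-2,0,0,0],[0,0,0,-3,0,0,0],[0,0,0,-3,0,0,0],[0,0,0,-3,0,0,0],[0,0,0,-2.5,0,0,0],[0,0,0,-1.7,0,0,0],[0,0,0,-1,0,0,0],[0,0,0,0,0,0,0]]}}

```text
time_s: 2.9
ee_pos: [0.4425, 0.2448, 0.0674]
eef_rot: [-3.14, -0.0, 2.264]
force: [-0.5, -0.2, 0.5]
grip_width: 0.094
grip_force: 0.0
```

```bash
python3 - <<'E'
from h import *
a=shot('scene','s1')['img'];b=shot('top','t1')['img']
R=lambda a,k:cv2.resize(a,None,fx=k,fy=k,interpolation=cv2.INTER_CUBIC)
o=np.hstack([R(b[185:265,135:205],5.7)[:456,:399],R(a[190:270,300:370],5.7)[:456,:399]]);cv2.imwrite('pics/v1.png',o[:,:,::-1])
print(ctrl.get_obs()['ee_pos'])
E
```

```text
[0.44322677 0.24516049 0.06906732]
```

View pics/v1.png

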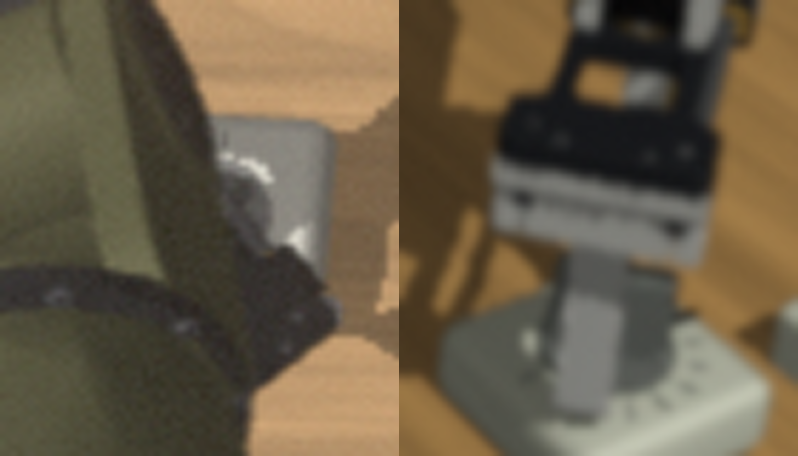

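The right half shows the near finger (590,340) square in front of the grey bar (640,330) and the tips clear of the timer's top. Closing on the knob.

Emit:
{"api": "apply_moves", "payload": {"deltas": [[255,0,0,0,0,0,0],[255,0,0,0,0,0,0],[255,0,0,0,0,0,0],[255,0,0,0,0,0,0],[255,0,0,0,0,0,0],[255,0,0,0,0,0,0],[255,0,0,0,0,0,0],[255,0,0,0,0,0,0]], "grip_force": 25}}

```text
time_s: 3.8
ee_pos: [0.4429, 0.245, 0.0684]
eef_rot: [-3.142, -0.0, 2.264]
force: [-0.5, 0.0, -0.5]
grip_width: 0.0333
grip_force: 0.0
```

```bash
python3 -c "
from h import *
o=ctrl.get_obs();print({k:np.round(o[k],3).tolist() for k in('qpos','ee_pos','eef_rot','force','moment','grip_width')})"
```

```text
{'qpos': [0.433, 0.406, 1.795, 0.0, 0.94, -0.26], 'ee_pos': [0.443, 0.245, 0.068], 'eef_rot': [-3.142, -0.0, 2.264], 'force': [-0.479, 0.006, -0.535], 'moment': [0.005, -0.089, -0.005], 'grip_width': 0.033}
```

Emit:
{"api": "apply_moves", "payload": {"deltas": [[255,0,0,0,0,0,0],[255,0,0,0,0,0,0],[255,0,0,0,0,0,0],[255,0,0,0,0,0,0],[255,0,0,0,0,0,0]]}}

```text
time_s: 4.3
ee_pos: [0.4452, 0.2467, 0.0687]
eef_rot: [3.134, 0.001, 2.263]
force: [18.8, 15.6, -17.5]
grip_width: 0.0119
grip_force: 25.0
```

```bash
python3 -c "
from h import *
o=ctrl.get_obs();print({k:np.round(o[k],3).tolist() for k in('ee_pos','eef_rot','force','moment','grip_width')})"
```

```text
{'ee_pos': [0.445, 0.247, 0.069], 'eef_rot': [3.134, 0.001, 2.263], 'force': [18.816, 15.626, -17.462], 'moment': [2.819, -3.499, -0.023], 'grip_width': 0.012}
```

Emit:
{"api": "apply_moves", "payload": {"deltas": [[255,0.2,0.15,0,0,0,0],[255,0,0,0,0,0,0],[255,0,0,0,0,0,0]]}}

```text
time_s: 4.6
ee_pos: [0.4455, 0.2469, 0.0686]
eef_rot: [3.14, 0.0, 2.264]
force: [5.6, 5.0, -4.5]
grip_width: 0.0121
grip_force: 25.0
```

Emit:
{"api": "apply_moves", "payload": {"deltas": [[255,0.06,0.05,0,0,0,0.08],[255,0,0,0,0,0,0.08],[255,0,0,0,0,0,0.08],[255,0,0,0,0,0,0.08],[255,0,0,0,0,0,0.08],[255,0,0,0,0,0,0.08],[255,0,0,0,0,0,0.08],[255,0,0,0,0,0,0.08],[255,0,0,0,0,0,0.08],[255,0,0,0,0,0,0]]}}

```text
time_s: 5.6
ee_pos: [0.4461, 0.2479, 0.0686]
eef_rot: [3.139, 0.002, 2.987]
force: [5.9, 9.2, -5.2]
grip_width: 0.0121
grip_force: 25.0
```

```bash
python3 -c "
from h import *
o=ctrl.get_obs();print({k:np.round(o[k],3).tolist() for k in('qpos','ee_pos','eef_rot','force','moment','grip_width')})"
```

```text
{'qpos': [0.435, 0.412, 1.786, 0.001, 0.941, -0.982], 'ee_pos': [0.446, 0.248, 0.069], 'eef_rot': [3.139, 0.002, 2.987], 'force': [5.896, 9.235, -5.19], 'moment': [1.795, -1.156, 0.025], 'grip_width': 0.012}
```

Emit:
{"api": "apply_moves", "payload": {"deltas": [[255,0.05,0.08,0,0,0,0.04],[255,0,0,0,0,0,0.04],[255,0,0,0,0,0,0.04],[255,0,0,0,0,0,0.04],[255,0,0,0,0,0,0]]}}

```text
time_s: 6.1
ee_pos: [0.4462, 0.2482, 0.0686]
eef_rot: [3.141, 0.001, -3.139]
force: [2.7, 4.3, -1.8]
grip_width: 0.0121
grip_force: 25.2
```

```bash
python3 -c "
from h import *
o=ctrl.get_obs();print({k:np.round(o[k],3).tolist() for k in('qpos','ee_pos','eef_rot','force','moment','grip_width')})"
```

```text
{'qpos': [0.436, 0.413, 1.784, 0.001, 0.943, -1.139], 'ee_pos': [0.446, 0.248, 0.069], 'eef_rot': [3.141, 0.001, -3.139], 'force': [2.73, 4.31, -1.765], 'moment': [0.874, -0.509, -0.313], 'grip_width': 0.012}
```

Emit:
{"api": "apply_moves", "payload": {"deltas": [[255,0,0,0,0,0,0.04],[255,0,0,0,0,0,0]]}}

```text
time_s: 6.3
ee_pos: [0.4462, 0.2482, 0.0686]
eef_rot: [3.14, 0.001, -3.099]
force: [1.6, 4.3, -0.9]
grip_width: 0.0127
grip_force: 26.2
```

```bash
python3 -c "
from h import *
o=ctrl.get_obs();print({k:np.round(o[k],3).tolist() for k in('ee_pos','eef_rot','force','moment','grip_width')})"
```

```text
{'ee_pos': [0.446, 0.248, 0.069], 'eef_rot': [3.14, 0.001, -3.099], 'force': [1.631, 4.347, -0.937], 'moment': [0.915, -0.597, -0.586], 'grip_width': 0.013}
```

Emit:
{"api": "apply_moves", "payload": {"deltas": [[0,0,0,0,0,0,0],[0,0,0,0,0,0,0],[0,0,0,0,0,0,0],[0,0,0,0,0,0,0],[0,0,0,2,0,0,0],[0,0,0,3,0,0,0],[0,0,0,3,0,0,0],[0,0,0,3,0,0,0],[0,0,0,3,0,0,0],[0,0,0,2,0,0,0]], "grip_force": 35}}

```text
time_s: 7.3
ee_pos: [0.4462, 0.2479, 0.2306]
eef_rot: [3.141, 0.002, -3.099]
force: [-1.7, 0.8, -0.5]
grip_width: 0.0887
grip_force: 0.0
```

Emit:
{"api": "apply_moves", "payload": {"deltas": [[0,0.8,-2.7,0,0,0,-0.125],[0,0.8,-2.7,0,0,0,-0.125],[0,0.8,-2.7,0,0,0,-0.125],[0,0.8,-2.7,0,0,0,-0.125],[0,0.8,-2.7,0,0,0,-0.125],[0,0.8,-2.7,0,0,0,-0.125],[0,0.8,-2.7,0,0,0,-0.125],[0,0.8,-2.7,0,0,0,-0.125],[0,0.8,-2.7,0,0,0,-0.125],[0,0.5,-2.7,0,0,0,-0.125]]}}

```text
time_s: 8.3
ee_pos: [0.5232, -0.0234, 0.2283]
eef_rot: [-3.141, -0.0, 1.929]
force: [0.3, 0.2, -0.0]
grip_width: 0.0939
grip_force: 0.0
```

Emit:
{"api": "apply_moves", "payload": {"deltas": [[0,0,0,0,0,0,-0.125],[0,0,0,0,0,0,-0.125],[0,0,0,0,0,0,-0.125],[0,0,0,0,0,0,-0.125],[0,0,0,0,0,0,-0.125],[0,0,0,0,0,0,0]]}}

```text
time_s: 8.9
ee_pos: [0.5229, -0.0222, 0.2284]
eef_rot: [-3.141, 0.0, 1.307]
force: [0.8, -0.0, 0.2]
grip_width: 0.0941
grip_force: 0.0
```

```bash
python3 - <<'E'
from h import *
a=shot('scene','s2')['img'];b=shot('top','t2')['img']
R=lambda a,k:cv2.resize(a,None,fx=k,fy=k,interpolation=cv2.INTER_CUBIC)
o=np.hstack([R(b[190:260,140:210],5.7)[:399,:399],R(a[220:290,300:370],5.7)[:399,:399]]);cv2.imwrite('pics/v2.png',o[:,:,::-1])
o=ctrl.get_obs();print({k:np.round(o[k],3).tolist() for k in('ee_pos','eef_rot','force','grip_width')})
E
```

```text
{'ee_pos': [0.523, -0.022, 0.228], 'eef_rot': [-3.141, 0.0, 1.312], 'force': [-1.124, 0.251, -0.375], 'grip_width': 0.095}
```

View pics/v2.png

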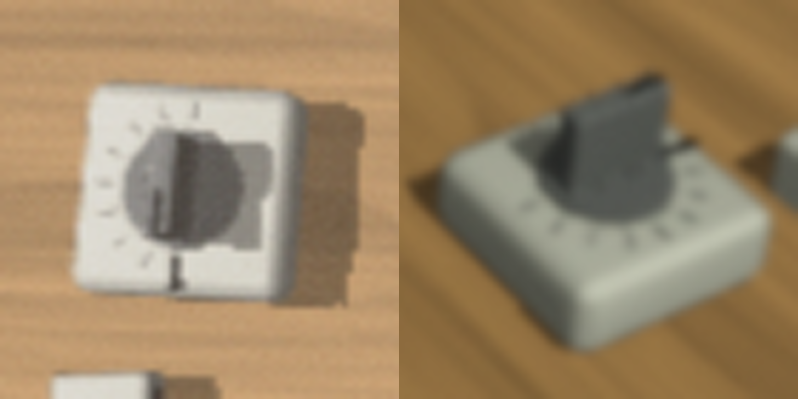

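The pointer (155,210) now faces the heavy zero line (175,272), with the offset due to height, and the torque showed the stop. Now the left tin.

Emit:
{"api": "apply_moves", "payload": {"deltas": [[0,0,0,-2,0,0,0],[0,0,0,-3,0,0,0],[0,0,0,-3,0,0,0],[0,0,0,-3,0,0,0],[0,0,0,-3,0,0,0],[0,0,0,-1.5,0,0,0],[255,0,0,0,0,0,0],[255,0,0,0,0,0,0],[255,0,0,0,0,0,0],[255,0,0,0,0,0,0]], "grip_force": 35}}

```text
time_s: 10.0
ee_pos: [0.5235, -0.0222, 0.0745]
eef_rot: [3.14, -0.0, 1.309]
force: [-0.3, -0.4, 0.3]
grip_width: 0.0655
grip_force: 0.0
```

Emit:
{"api": "apply_moves", "payload": {"deltas": [[255,0,0,0,0,0,0],[255,0,0,0,0,0,0],[255,0,0,0,0,0,0],[255,0,0,0,0,0,0],[255,0,0,0,0,0,0]]}}

```text
time_s: 10.5
ee_pos: [0.5234, -0.0222, 0.0741]
eef_rot: [3.141, -0.0, 1.309]
force: [-0.1, -0.2, 7.1]
grip_width: 0.0558
grip_force: 34.9
```

Emit:
{"api": "apply_moves", "payload": {"deltas": [[255,0,0,0.5,0,0,0],[255,0,0,1,0,0,0],[255,0,0,1.5,0,0,0],[255,0,0,1.5,0,0,0],[255,0,0,1,0,0,0],[255,0,0,0.5,0,0,0],[255,0,0,0,0,0,0],[255,0,0,0,0,0,0],[255,0,0,0,0,0,0],[255,0,0,0,0,0,0]]}}

```text
time_s: 11.5
ee_pos: [0.5228, -0.0222, 0.1329]
eef_rot: [-3.141, 0.0, 1.309]
force: [-0.6, 0.2, -3.3]
grip_width: 0.0558
grip_force: 34.9
```

```bash
python3 -c "
from h import *
o=ctrl.get_obs();print({k:np.round(o[k],3).tolist() for k in('ee_pos','eef_rot','force','moment','grip_width')})"
```

```text
{'ee_pos': [0.523, -0.022, 0.133], 'eef_rot': [-3.141, 0.0, 1.309], 'force': [-0.567, 0.206, -3.28], 'moment': [-0.049, -0.048, -0.006], 'grip_width': 0.056}
```

Emit:
{"api": "apply_moves", "payload": {"deltas": [[255,0,0,0,0,0,0],[255,0,0,0,0,0,0]]}}

```text
time_s: 11.7
ee_pos: [0.523, -0.0222, 0.1333]
eef_rot: [-3.141, 0.0, 1.309]
force: [-0.6, -0.1, -1.7]
grip_width: 0.0559
grip_force: 34.9
```

Emit:
{"api": "apply_moves", "payload": {"deltas": [[255,0,0,0,0,0,0],[255,0,0,0,0,0,0]]}}

```text
time_s: 11.9
ee_pos: [0.523, -0.0222, 0.1334]
eef_rot: [-3.142, 0.0, 1.309]
force: [-0.1, -0.5, -1.6]
grip_width: 0.0558
grip_force: 34.9
```

Emit:
{"api": "apply_moves", "payload": {"deltas": [[255,0,0,0,0,0,0],[255,0,0,0,0,0,0]]}}

```text
time_s: 12.1
ee_pos: [0.523, -0.0222, 0.1334]
eef_rot: [3.142, -0.0, 1.309]
force: [-1.1, -0.3, -2.1]
grip_width: 0.0557
grip_force: 34.9
```

Emit:
{"api": "apply_moves", "payload": {"deltas": [[255,0,0,0,0,0,0],[255,0,0,0,0,0,0]]}}

```text
time_s: 12.3
ee_pos: [0.523, -0.0222, 0.1334]
eef_rot: [-3.142, -0.0, 1.309]
force: [0.3, -0.1, -1.9]
grip_width: 0.056
grip_force: 34.9
```

```bash
python3 -c "
from h import *
for i in range(8):
  ctrl.camera('top');o=ctrl.get_obs();print(o['force'].round(2) if hasattr(o['force'],'round') else o['force'],np.round(o['tau'],2)[1:3])"
```

```text
[ 0.42  0.37 -1.57] [-53.03 -32.33]
[ 0.1   0.33 -2.13] [-53.03 -32.33]
[ 0.42  0.06 -2.27] [-53.03 -32.33]
[-0.65 -0.07 -2.16] [-53.03 -32.33]
[ 0.2   0.54 -1.92] [-53.03 -32.33]
[-0.59  0.4  -1.73] [-53.03 -32.33]
[-0.13 -0.76 -1.84] [-53.03 -32.33]
[ 0.17 -0.63 -2.4 ] [-53.03 -32.33]
```

Emit:
{"api": "apply_moves", "payload": {"deltas": [[255,0,0,-1,0,0,0],[255,0,0,-1.5,0,0,0],[255,0,0,-1.5,0,0,0],[255,0,0,-1,0,0,0],[255,0,0,-0.6,0,0,0],[255,0,0,-0.3,0,0,0],[255,0,0,-0.1,0,0,0],[255,0,0,0,0,0,0],[255,0,0,0,0,0,0]]}}

```text
time_s: 13.6
ee_pos: [0.5232, -0.0222, 0.0741]
eef_rot: [3.141, -0.0, 1.309]
force: [-3.5, 0.1, 5.5]
grip_width: 0.0561
grip_force: 34.9
```

Emit:
{"api": "apply_moves", "payload": {"deltas": [[0,0,0,0,0,0,0],[0,0,0,0,0,0,0],[0,0,0,0,0,0,0],[0,0,0,0,0,0,0],[0,0,0,0,0,0,0],[0,0,0,1,0,0,0],[0,0,0,3,0,0,0],[0,0,0,3,0,0,0],[0,0,0,3,0,0,0],[0,0,0,1,0,0,0]]}}

```text
time_s: 14.6
ee_pos: [0.524, -0.0223, 0.187]
eef_rot: [3.137, -0.001, 1.309]
force: [-0.0, 0.0, -0.7]
grip_width: 0.0939
grip_force: 0.0
```

Emit:
{"api": "apply_moves", "payload": {"deltas": [[0,0.1,-1.8,0,0,0,0.093],[0,0.1,-1.8,0,0,0,0.093],[0,0.1,-1.8,0,0,0,0.093],[0,0.1,-1.8,0,0,0,0.093],[0,0.1,-1.8,0,0,0,0.093],[0,0.1,-1.8,0,0,0,0.093],[0,0,0,0,0,0,0]]}}

```text
time_s: 15.3
ee_pos: [0.5288, -0.1316, 0.1829]
eef_rot: [-3.141, -0.0, 1.867]
force: [0.1, 0.2, 1.0]
grip_width: 0.0938
grip_force: 0.0
```

Emit:
{"api": "apply_moves", "payload": {"deltas": [[0,0.1,0.1,-2,0,0,0],[0,0,0,-3,0,0,0],[0,0,0,-3,0,0,0],[0,0,0,-2,0,0,0],[0,0,0,-0.8,0,0,0],[255,0,0,0,0,0,0],[255,0,0,0,0,0,0],[255,0,0,0,0,0,0],[255,0,0,0,0,0,0],[255,0,0,0,0,0,0]]}}

```text
time_s: 16.3
ee_pos: [0.5302, -0.1292, 0.076]
eef_rot: [3.141, 0.0, 1.867]
force: [1.3, -0.8, 0.4]
grip_width: 0.0576
grip_force: 0.9
```

Emit:
{"api": "apply_moves", "payload": {"deltas": [[255,0,0,0,0,0,0],[255,0,0,0,0,0,0],[255,0,0,0,0,0,0],[255,0,0,0,0,0,0]]}}

```text
time_s: 16.7
ee_pos: [0.5303, -0.1292, 0.076]
eef_rot: [3.141, 0.0, 1.867]
force: [-0.1, 1.3, 5.5]
grip_width: 0.0555
grip_force: 34.9
```

```bash
python3 - <<'E'
from h import *
a=shot('scene','s3')['img'];b=shot('top','t3')['img']
R=lambda a,k:cv2.resize(a,None,fx=k,fy=k,interpolation=cv2.INTER_CUBIC)
o=np.hstack([R(b[150:250,255:355],4),R(a[135:235,185:285],4)]);cv2.imwrite('pics/v3.png',o[:,:,::-1])
E
```

```text
(no output)
```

View pics/v3.png

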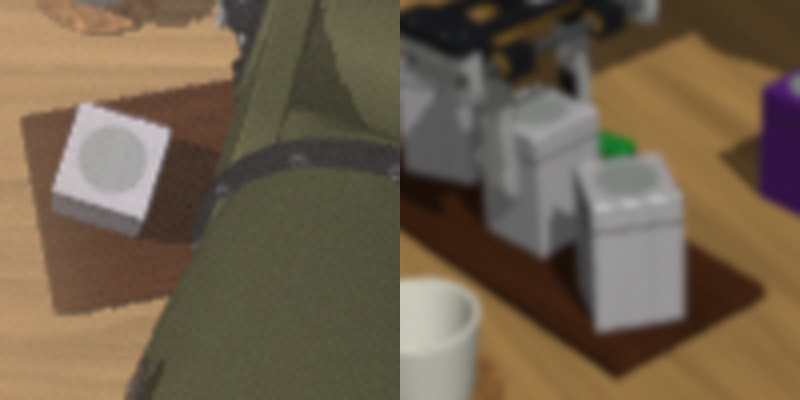

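The left tin stands upright again on the board ((112,165) top view, (630,240) scene view), and the middle one is between the fingers. Lifting it.

Emit:
{"api": "apply_moves", "payload": {"deltas": [[255,0,0,0.5,0,0,0],[255,0,0,1,0,0,0],[255,0,0,1.5,0,0,0],[255,0,0,1.5,0,0,0],[255,0,0,1,0,0,0],[255,0,0,0.5,0,0,0],[255,0,0,0,0,0,0],[255,0,0,0,0,0,0],[255,0,0,0,0,0,0],[255,0,0,0,0,0,0]]}}

```text
time_s: 17.8
ee_pos: [0.5298, -0.1291, 0.135]
eef_rot: [-3.141, -0.0, 1.867]
force: [-0.5, -0.4, -2.1]
grip_width: 0.0562
grip_force: 34.9
```

```bash
python3 -c "
from h import *
F=[]
for i in range(12):
  ctrl.camera('top');o=ctrl.get_obs();F.append(o['force'])
print(np.mean(F[4:],0),np.std(F[4:],0),o['ee_pos'],o['tau'][1:3])"
```

```text
[-0.22352909 -0.00281549 -1.96481059] [0.3872346  0.39119848 0.37778625] [ 0.53004045 -0.12917728  0.13544969] [-56.08065605 -32.88425446]
```

Emit:
{"api": "apply_moves", "payload": {"deltas": [[255,0,0,-1,0,0,0],[255,0,0,-1.5,0,0,0],[255,0,0,-1.5,0,0,0],[255,0,0,-1,0,0,0],[255,0,0,-0.6,0,0,0],[255,0,0,-0.3,0,0,0],[255,0,0,-0.1,0,0,0],[255,0,0,0,0,0,0],[255,0,0,0,0,0,0]]}}

```text
time_s: 19.3
ee_pos: [0.5303, -0.1292, 0.076]
eef_rot: [3.141, 0.0, 1.867]
force: [-2.0, 0.0, 1.8]
grip_width: 0.0563
grip_force: 34.9
```

Emit:
{"api": "apply_moves", "payload": {"deltas": [[0,0,0,0,0,0,0],[0,0,0,0,0,0,0],[0,0,0,0,0,0,0],[0,0,0,0,0,0,0],[0,0,0,0,0,0,0],[0,0,0,1,0,0,0],[0,0,0,3,0,0,0],[0,0,0,3,0,0,0],[0,0,0,3,0,0,0],[0,0,0,1,0,0,0]]}}

```text
time_s: 20.3
ee_pos: [0.5309, -0.1295, 0.1891]
eef_rot: [3.138, 0.003, 1.867]
force: [0.6, 0.2, -0.5]
grip_width: 0.0937
grip_force: 0.0
```

Emit:
{"api": "apply_moves", "payload": {"deltas": [[0,0.2,-2.0,0,0,0,0.06],[0,0.2,-2.0,0,0,0,0.06],[0,0.2,-2.0,0,0,0,0.06],[0,0.2,-2.0,0,0,0,0.06],[0,0.2,-2.0,0,0,0,0.06],[0,0.2,-1.8,0,0,0,0.055],[0,0,0,0,0,0,0]]}}

```text
time_s: 21.0
ee_pos: [0.5417, -0.2487, 0.1847]
eef_rot: [-3.141, -0.001, 2.221]
force: [-0.2, 0.5, 0.3]
grip_width: 0.0938
grip_force: 0.0
```

Emit:
{"api": "apply_moves", "payload": {"deltas": [[0,0,0.1,-2,0,0,0],[0,0,0,-3,0,0,0],[0,0,0,-3,0,0,0],[0,0,0,-2,0,0,0],[0,0,0,-1,0,0,0],[255,0,0,0,0,0,0],[255,0,0,0,0,0,0],[255,0,0,0,0,0,0],[255,0,0,0,0,0,0],[255,0,0,0,0,0,0]], "grip_force": 45}}

```text
time_s: 22.0
ee_pos: [0.5423, -0.2462, 0.0761]
eef_rot: [3.141, 0.001, 2.222]
force: [4.1, 2.4, 3.8]
grip_width: 0.0574
grip_force: 3.3
```

Emit:
{"api": "apply_moves", "payload": {"deltas": [[255,0,0,0,0,0,0],[255,0,0,0,0,0,0],[255,0,0,0,0,0,0],[255,0,0,0,0,0,0]]}}

```text
time_s: 22.4
ee_pos: [0.5425, -0.2462, 0.0761]
eef_rot: [3.141, 0.001, 2.222]
force: [0.8, 2.5, 5.9]
grip_width: 0.0561
grip_force: 45.0
```

Emit:
{"api": "apply_moves", "payload": {"deltas": [[255,0,0,0.5,0,0,0],[255,0,0,1,0,0,0],[255,0,0,1.5,0,0,0],[255,0,0,1.5,0,0,0],[255,0,0,1,0,0,0],[255,0,0,0.5,0,0,0],[255,0,0,0,0,0,0],[255,0,0,0,0,0,0],[255,0,0,0,0,0,0],[255,0,0,0,0,0,0]]}}

```text
time_s: 23.4
ee_pos: [0.5419, -0.2461, 0.1349]
eef_rot: [-3.141, -0.001, 2.222]
force: [0.7, -0.5, -4.8]
grip_width: 0.0557
grip_force: 45.0
```

```bash
python3 -c "
from h import *
F=[]
for i in range(12):
  ctrl.camera('top');o=ctrl.get_obs();F.append(o['force'])
print(np.mean(F[4:],0),o['moment'],o['ee_pos'],o['grip_width'])"
```

```text
[ 0.38748858 -0.21373815 -5.10030111] [ 0.03127478 -0.12675065 -0.00424632] [ 0.54205136 -0.24617282  0.13545486] 0.055880641794546194
```

Emit:
{"api": "apply_moves", "payload": {"deltas": [[255,0,0,1,0,0,0],[255,0,0,2,0,0,0],[255,0,0,2,0,0,0],[255,0,0,2,0,0,0],[255,0,0,1.5,0,0,0],[255,0,0.5,0.5,0,0,0],[255,0,1,0,0,0,0],[255,0,1,0,0,0,0],[255,0,0.5,0,0,0,0],[255,0,0,0,0,0,0]]}}

```text
time_s: 25.0
ee_pos: [0.542, -0.2151, 0.2249]
eef_rot: [-3.141, -0.001, 2.223]
force: [0.4, -0.3, -4.5]
grip_width: 0.0558
grip_force: 45.0
```

Emit:
{"api": "apply_moves", "payload": {"deltas": [[255,0,0,0,0,0,0],[255,0,0,0,0,0,0],[255,0,0,0,0,0,0],[255,0,0,0,0,0,0],[255,0,0,0,0,0,0],[255,0,0,0,0,0,0]]}}

```text
time_s: 25.6
ee_pos: [0.542, -0.2163, 0.2254]
eef_rot: [-3.142, 0.0, 2.222]
force: [-0.1, 0.5, -5.6]
grip_width: 0.056
grip_force: 45.0
```

```bash
python3 - <<'E'
from h import *
a=shot('scene','s4')['img']
cv2.imwrite('pics/v4.png',cv2.resize(a,(800,600),interpolation=cv2.INTER_CUBIC)[:,:,::-1])
o=ctrl.get_obs();print(o['force'],o['ee_pos'],o['eef_rot'],o['joint_vel'],o['grip_width'])
E
```

```text
[ 0.44702207 -0.13060498 -4.8916777 ] [ 0.54202629 -0.21623807  0.22541618] [ 3.14157935e+00 -3.55637061e-06  2.22173223e+00] [ 1.15801569e-03 -6.06305438e-04  1.57587971e-03  9.18089439e-04
 -4.92042644e-04  8.47870088e-05] 0.05577352340023229
```

View pics/v4.png

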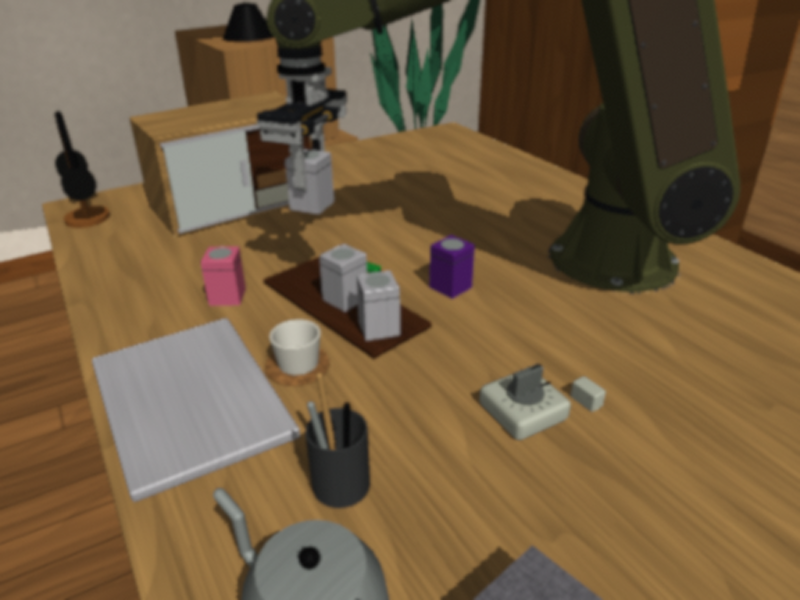

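The full tin is held upright at (310,180), about 15 cm over the board. The two light ones stand at (343,277) and (378,305), and nothing else has moved.

```bash
python3 -c "
from station import ctrl
print(ctrl.hand_in())"
```

```text
the job is handed in; nothing more can be done
None
```

I handed the job in: the knob is at its zero stop, the left and middle tins (about 0.2 kg each) are back on the board, and the arm holds the heavy right-hand tin (about 0.5 kg) upright about 15 cm above the board.

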